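# Lay the backup battery into its charging dock

## Task

The analyser's grey backup battery pack stands on end in front of its charging dock and needs charging. Slide it, still standing, between the flared cheeks until its foot is square against the sill, tip it over the sill so that it lies on the deck with its contacts toward the connector, then push it home until the spring catch has come up behind it and holds it. The pack is too wide to grasp and its connector is delicate: feel your way, never press on the pack with more than 25 N, and leave the other things on the bench where they are.

Things in the scene. Friction and masses are not known exactly. Their poses are not given: they have to be found in the camera images.
- pack: grey plastic battery pack, rounded box 84 (x) by 104 (y) by 140 mm tall (z), about 0.8 kg (varies), friction about 0.6. Origin: centre of underside. Starts upright, loose, its +x face toward the dock, foot 50 to 95 mm short of the dock's origin, up to 10 mm off line and 0.12 rad askew; brass contacts on its top (+z) end. Too wide to grasp. Pushed below 55 mm it slides, above 100 mm it tips.
- pack_foot (a point): middle of the lower edge of the pack's +x face, the edge that goes against the sill
- pack_top (a point): centre of the pack's top (contact) end, which points to the connector when the pack lies in the dock
- dock: pale aluminium frame, 132 mm wide, fixed to the bench. Origin: on the bench, mid-width, where the sill nominally is; x: the way the pack goes in (roughly robot's left), z up. Rails 114 mm apart, 34 mm high, run from x = 0 back; before them two cheeks, 34 mm high, flare to 151 mm apart at x = -60 mm. In it a white cradle (see catch) is clamped through slots, up to 5 mm farther forward or back.
- catch (a joint): 44 mm wide steel spring catch in the white cradle. Cradle, from its 10 mm high front edge (the sill): flat deck 10 mm above the bench; catch 3 to 12 mm behind the sill, 7 mm proud; connector housing, 78 mm high, hard stop, 154 mm behind the sill. 0 = up, 0.007 m = pressed level (2 N, the lying pack does it). It springs up once the pack's rear end is 12 mm behind the sill.
- contacts (a joint): sprung black contact block in the housing's face, 52 mm above the bench. 0 = out, face 148 mm behind the sill; the pack's top end pushes it in, 6 mm at most, against 1.5 to 3.3 N. Held by the catch the pack has 2 mm of play at most, so the block is 4 to 6 mm in. The last push takes 6 to 11 N with friction, then stops hard.
- dropper_oil: bystander: small brown dropper bottle, 26 mm across, 66 mm tall, standing beside the pack, away from the robot; origin at its underside
- slide_pack: bystander: white carton, 80 x 30 x 28 mm, lying beside the dock, away from the robot; origin at its underside
- slide_box: bystander: dark flat slide box, 71 x 150 x 32 mm, at the left; origin at its underside
- bottle_buffer: bystander: white bottle with blue cap, 66 mm across, 165 mm tall, at the left rear; origin at its underside
- tape_roll: bystander: roll of black tape, 68 mm across, 19 mm high, at the left; origin at its underside
- forceps: bystander: steel forceps, 138 mm long, lying at the right; origin at its underside
- bottle_stain: bystander: clear bottle with red cap, 52 mm across, 118 mm tall, at the right rear; origin at its underside
- sample_cup: bystander: white cup with green lid, 43 mm across, 55 mm tall, at the right; origin at its underside

How it is judged:
On the way, in this order (a step that is already met when the one before it is completed fails the run):
1. the pack, still standing and square (within 4 degrees), has its foot up at the sill between the cheeks (x of pack_foot in the frame of dock above -0.009 m and angle between pack's own z axis and vertical below 0.12 rad and angle between the x axis of pack and the x axis of dock, either way round below 0.07 rad), for 0.1 s.
2. the pack lies on the deck over the sill, contacts toward the connector (angle between pack's own z axis and vertical above 1.5 rad and angle between the z axis of pack and the x axis of dock, either way round below 0.09 rad and x of pack_top in the frame of dock above 0.05 m and z of pack_top in the frame of dock above 0.045 m), for 0.2 s.
3. the pack is home and the catch is up behind it (value of joint catch below 0.0015 m and value of joint contacts above 0.0025 m and x of pack_top in the frame of dock above 0.14 m), for 0.2 s.
At the end, for the whole second after the job is handed in: The pack lies flat on the deck (within 2 degrees) and along it (within 3.5 degrees), its contact end pushing the connector's contact block in (at least 2.5 mm), the spring catch up behind it (within 1.5 mm), at rest (all of step 3 and angle between pack's own z axis and vertical above 1.53 rad and angle between the z axis of pack and the x axis of dock, either way round below 0.06 rad and z of pack_top in the frame of dock below 0.06 m and linear speed of pack below 0.01 m/s); the robot touches nothing.
It fails at once if the robot presses on the pack with more than 25 N (contact force between any of the fingers, the arm and pack above 25 N).
It fails at once if a bystander is moved by more than 15 mm (distance of any of dropper_oil, slide_pack, slide_box, bottle_buffer, tape_roll, forceps, bottle_stain, sample_cup from where it was at the start of the episode above 0.015 m).
It also fails if it takes over 59 s, if anything falls off the work surface, if the arm or the gripper's body presses on something with over 40 N, if the wrist force passes 120 N, or if a joint passes its speed limit or range.

## Robot

A 6-joint arm with a two-finger parallel gripper is mounted at the origin on a cart in front of the work surface, level with it; the furniture and walls round the work are solid. World frame = base frame: x ahead of the robot, y to its left, z up, the work surface at z = 0. Lengths are in m, angles in rad, forces in N, time in s.
With the tool pointing down it reaches from about 0.15 to 0.775 m from the base axis. Payload 6.1 kg.
Tool frame: the origin (TCP) lies midway between the tips of the shut fingers; the grasp point (between the pads) lies behind it (env.grip_point_offset is the z of the grasp point in the tool frame, in m); z points along the fingers, y is the line along which they close (so a half turn about z gives the same grasp; the last joint's range is limited). The gripper opens to 85 mm and grips with 20 to 120 N. Pads are 22 mm wide; open, the fingers measure 114 mm over their backs; the gripper's body (76 mm by 85 mm) begins 54 mm behind the grasp point. The pads swing forward as they close: fully open they stand 13 mm farther back than shut.
Start: joints at [-1.275, 0.126, -0.04, 1.405, 0, 1.571], TCP at [0.153, -0.502, 0.194] pointing down, gripper open.
Joint ranges: [-2.72, 2.72], [-0.95, 1.95], [-1.27, 1.35], [-1.78, 2.02], [-1.46, 1.47], [-3.14, 3.14]. Speed limits (rad/s): [2.39, 2.39, 3.01, 3.14, 3.14, 3.14].

## Interface

Orientations are given as a 3x3 rotation matrix whose columns are the frame's x, y, z axes.
In Python, from plant import readout, get_image, workorder, env gives the robot as it stands.
- The arm moves only by the shell command python3 -m handwheel 'ROWS' [FORCE]. ROWS is JSON, a list that holds one entry, the list of rows, each a list of 7 numbers: the turn, a rotation vector about the tool's x, y, z each as a share of 1.5 rad, from -1 to 1, then the shift along the tool's x, y, z each as a share of 0.6 m, from -1 to 1, then the gripper's target within -1 to 1 (fully open at 1, half-way at 0, shut at -1). A call has 1 to 5 rows; each row is the pose to reach, as a shift and turn from the pose commanded when the call began, along the tool's axes at that moment; what a row does not reach only later rows make up. A row lasts 1/8 s, in which the tool goes at most 62.5 mm and 10.7 degrees, less where a joint would pass 70% of its speed; a pose out of reach is approached as far as the arm can. A call with a number of a shift or a turn outside -1 to 1 is refused whole. A call with a gripper value outside its range is refused whole. The fingers move at their own pace and stop on an object; FORCE is the grip in N (left out, the last holds). Time passes only in rows, so rows that repeat a pose let the fingers close. It gives the time, the measured TCP pose, the force, the opening and the grip force at its end, in the units of the state.
- readout.read_state(): the state, without advancing time (a new reading comes with each control period).
- get_image(name): name is "scene" or "top" or "wrist"; returns a dict with "img" (420x560x3 uint8, red, green, blue), "range_z" (420x560 float32, m along the optical axis (not along the pixel's ray), 0 where there is no reading), "K" (3x3 intrinsics, pixels), "origin" and "orientation" of the camera in the world; the wrist camera has in their place "T_tool_cam" (4x4, takes a point from camera to tool coordinates, whose origin is the TCP and whose axes are the flange's). Camera axes: x right, y down, z forward; pixel columns grow to the right and rows downward; lengths in m; the calibration is good to about 2 mm. The wrist camera is an equidistant fisheye: a pixel r from the principal point sees the ray r / f radians off the axis. A picture is of the moment at which its call begins: read the wrist's pose just before it.
- workorder.hand_in(): hands the job in; it is judged then, once.
The state is a dict: "t": time; "qpos": joint angles; "qvel": joint speeds; "effort": joint torques, N m; "tcp_pos": TCP position; "tool_rot": TCP orientation; "force": force on the tool from outside, world axes, zero at the start; "moment": the same for the moment, N m; "width": finger opening in m; "grasp_force": force on a finger pad.
Only numpy, scipy, OpenCV 4.12 (cv2) and the standard library are available. Lean on these libraries where they do the work, as an engineer would, in place of code of your own. Each camera call takes 0.05 s, during which the arm holds its last target. There are 200 camera calls.

## Working session

There is one attempt and no reset: what is moved stays moved. The work goes in short steps, Python scripts to look and compute and a shell command to move; the robot and the scene stay as the last step left them, time stands still between calls to the robot, and variables do not carry over. Pictures are saved under pics/ and viewed, at most 10 in all, crops included, and the job is handed in when it is done.

```bash
ls; mkdir -p pics
python3 - <<'E'
from plant import readout,get_image,env
import cv2,numpy as np
s=readout.read_state();print(s,env.grip_point_offset)
for n in("scene","top"):
    d=get_image(n);np.savez(f"{n}.npz",**d);cv2.imwrite(f"pics/{n}.png",d["img"][:,:,::-1]);print(n,d["K"],d["origin"],d["orientation"])
E
```

```text
pics
{'t': 0.0, 'qpos': array([-1.27499988e+00,  1.26390138e-01, -4.06012248e-02,  1.40543243e+00,
       -9.26962058e-07,  1.57077546e+00]), 'qvel': array([-0.00087511, -0.00106653, -0.00048122,  0.00049248,  0.00041184,
       -0.00086509]), 'effort': array([-2.37874101e-04, -4.35917044e+01,  3.52923024e+01,  1.72955263e-02,
        8.60940588e-06,  6.83864613e-06]), 'tcp_pos': array([ 0.15289832, -0.50174061,  0.19302633]), 'tool_rot': array([[ 9.56564197e-01,  2.91521373e-01, -4.75296518e-04],
       [ 2.91521761e-01, -9.56562931e-01,  1.55651718e-03],
       [-8.93004932e-07, -1.62746788e-03, -9.99998676e-01]]), 'force': array([-0.15290001,  0.91025994, -0.51642817]), 'moment': array([0.05339805, 0.02481006, 0.03341914]), 'grasp_force': 0.0, 'width': 0.08518042723014631} -0.0187
scene [[390.18661965   0.         285.2971256 ]
 [  0.         390.18661965 205.03938648]
 [  0.           0.           1.        ]] [-0.22233257  0.88055421  0.86367739] [[-0.7401114  -0.38363831  0.55231944]
 [-0.67219592  0.39798755 -0.62430646]
 [ 0.01969162 -0.8333232  -0.55243523]]
top [[521.42595431   0.         278.44577462]
 [  0.         521.42595431 203.42591944]
 [  0.           0.           1.        ]] [0.2057817  0.0327155  1.77577376] [[-3.36244859e-02 -9.77018818e-01  2.10484260e-01]
 [-9.99434502e-01  3.28143316e-02 -7.34141298e-03]
 [ 2.65798316e-04 -2.10612083e-01 -9.77569680e-01]]
```

View pics/scene.png

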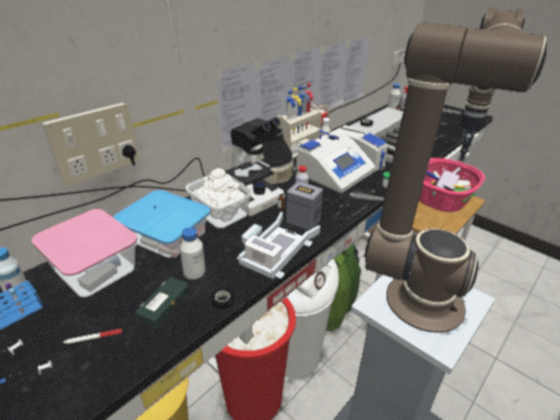

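View pics/top.png

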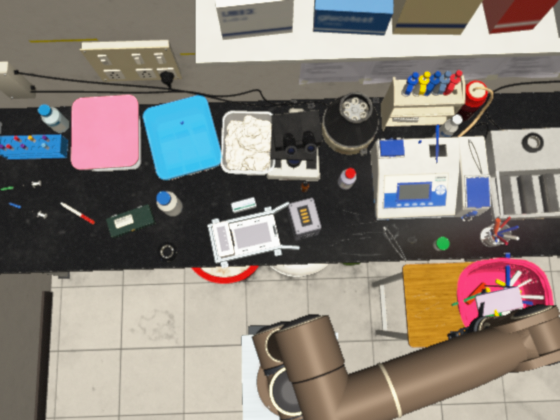

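The views show the pack at about (305,217) in the top picture. The dock is at (245,237), with its mouth facing right (−y), and the carton is at (243,204). I'll zoom in on these.

```bash
cat > h.py <<'E'
import numpy as np,cv2
def ray(d,u,v,z):
    K,R,o=d["K"],d["orientation"],d["origin"]
    r=R@np.array([(u-K[0,2])/K[0,0],(v-K[1,2])/K[1,1],1]);return o+r*(z-o[2])/r[2]
def cloud(d):
    h,w=d["range_z"].shape;u,v=np.meshgrid(np.arange(w),np.arange(h));K=d["K"];z=d["range_z"]
    p=np.stack([(u-K[0,2])/K[0,0]*z,(v-K[1,2])/K[1,1]*z,z],-1);return p@d["orientation"].T+d["origin"]
E
python3 - <<'E'
from h import *
d=np.load("top.npz");c=d["img"][170:275,195:335]
cv2.imwrite("pics/topcrop.png",cv2.resize(c,None,fx=5.5,fy=5.5,interpolation=cv2.INTER_CUBIC)[:,:,::-1])
P=cloud(d);sub=np.zeros(P.shape[:2],bool);sub[170:275,195:335]=1
def rect(m,n):
    p=P[m][:,:2].astype(np.float32);r=cv2.minAreaRect(p);print(n,len(p),r,P[m][:,2].mean(),p.min(0),p.max(0))
rect(sub&(P[...,2]>.13)&(P[...,2]<.15),"packtop")
rect(sub&(P[...,2]>.07)&(P[...,2]<.09)&(np.arange(560)<270),"housing")
m=sub&(P[...,2]>.026)&(P[...,2]<.042);rect(m,"rails")
for u,v in((305,190),(300,240),(270,260)):print(P[v,u])
E
```

```text
packtop 831 ((0.5155061483383179, -0.060808006674051285), (0.10494299232959747, 0.08404994010925293), 12.895556449890137) 0.13982454421292256 [ 0.45692664 -0.10982048] [ 0.5739301  -0.00998063]
housing 518 ((0.547107458114624, 0.18451395630836487), (0.22084450721740723, 0.2908284664154053), 89.07715606689453) 0.0782368897946462 [0.402181   0.07176398] [0.6940798 0.2926582]
rails 876 ((0.5462189316749573, 0.0906650722026825), (0.31555959582328796, 0.43020689487457275), 0.016918525099754333) 0.03351169374205778 [ 0.38839647 -0.12440033] [0.7039887  0.30581513]
[ 0.62796113 -0.07391499  0.02132995]
[ 0.45619465 -0.04986264  0.00794615]
[0.39187557 0.05470013 0.00309511]
```

View pics/topcrop.png

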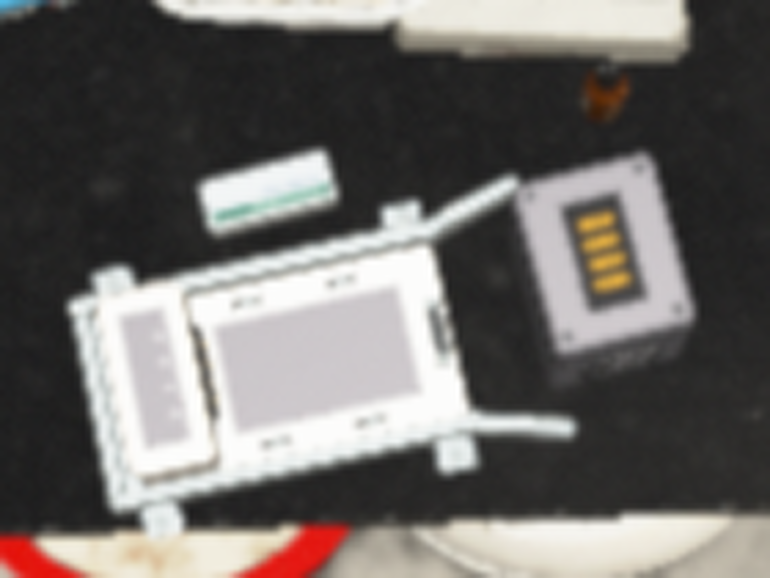

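The crop shows the sill running from (430,245) to (470,430), the rails' front ends at (435,228) and (478,420), and their rear ends at (72,303) and (118,503). The catch slot is at (440,330) and the pack's top has its contacts showing. Next I compute the dock frame.

Run:
```python
from h import *
d=np.load("top.npz");f=lambda u,v,z:ray(d,195+(u+.5)/5.5-.5,170+(v+.5)/5.5-.5,z)[:2]
P=cloud(d)
# housing & sill & rails
for n,u,v,z in(("railF",435,228,.034),("railN",478,420,.034),("railFb",72,303,.034),("railNb",118,503,.034),("sillF",430,245,.01),("sillN",467,410,.01),("houF",183,290,.078),("houN",214,460,.078),("houbF",98,308,.078),("houbN",140,480,.078),("cheekF",515,182,.034),("cheekN",575,428,.034)):print(n,f(u,v,z))
sub=np.zeros(P.shape[:2],bool);sub[215:265,207:236]=1
m=sub&(P[...,2]>.072)&(P[...,2]<.084);p=P[m][:,:2].astype(np.float32);print(cv2.minAreaRect(p))
# white mask dock fit
g=d["img"].min(2)>185;sub[:]=0;sub[205:265,205:283]=1
m=sub&g&(P[...,2]>.002)&(P[...,2]<.02);p=P[m][:,:2].astype(np.float32);print("deck",cv2.minAreaRect(p))
p=P[188,305];print(p,f(605,95,.03))
for u,v in((520,182),(650,152),(693,318),(560,352)):print("pk",f(u,v,.14))
```

```text
railF [0.5548193  0.03674615]
railN [0.434458   0.01429676]
railFb [0.51524757 0.26166643]
railNb [0.39119488 0.23439228]
sillF [0.54886892 0.04027986]
sillN [0.44406098 0.02063574]
houF [0.51311468 0.18918495]
houN [0.41009763 0.17215361]
houbF [0.50386242 0.24030568]
houbN [0.39969269 0.2161558 ]
cheekF [ 0.58228768 -0.01386795]
cheekN [ 0.42756547 -0.0446882 ]
((0.4599244296550751, 0.2059573084115982), (0.11023258417844772, 0.052722349762916565), 10.706942558288574)
deck ((0.4890890419483185, 0.1422906517982483), (0.1916428953409195, 0.22663946449756622), 8.604154586791992)
[ 0.62966915 -0.07288279  0.0434473 ] [ 0.63703764 -0.07247141]
pk [ 0.5592765  -0.01394964]
pk [ 0.57466868 -0.09063605]
pk [ 0.47557558 -0.11079579]
pk [ 0.45832507 -0.03318512]
```

```bash
cat >> h.py <<'E'
A=np.radians(100.6);DX=np.array([np.cos(A),np.sin(A),0]);DY=np.array([-DX[1],DX[0],0]);O=np.array([.4946,.0255,0])
from scipy.spatial.transform import Rotation as Ro
def dock(p):
    p=np.asarray(p)-O;return np.array([p@DX,p@DY,p[2]])
def tgt(x,y,z,tilt,dyaw=0):
    "row for TCP at dock (x,y,z), tool tilted by tilt deg toward dock x"
    from plant import readout
    s=readout.read_state();R=s["tool_rot"];t=np.radians(tilt)
    zt=np.array([0,0,-1])*np.cos(t)+DX*np.sin(t);yt=-DY;G=np.c_[np.cross(yt,zt),yt,zt]
    G=Ro.from_euler("z",dyaw,degrees=True).as_matrix()@G
    p=O+x*DX+y*DY+[0,0,z]
    print("now",s["t"].round(2),dock(s["tcp_pos"]).round(4),"row",(Ro.from_matrix(R.T@G).as_rotvec()/1.5).round(3),(R.T@(p-s["tcp_pos"])/.6).round(4))
E
python3 - <<'E'
from h import *
from plant import get_image
d=get_image("wrist");print(d["T_tool_cam"].round(3))
tgt(-.25,0,.2,0);tgt(-.25,0,.2,45)
E
```

```text
[[-0.    -0.955 -0.296  0.076]
 [ 1.    -0.     0.    -0.   ]
 [-0.    -0.296  0.955 -0.181]
 [ 0.     0.     0.     1.   ]]Traceback (most recent call last):
  File "<stdin>", line 4, in <module>
  File "h.py", line 19, in tgt
    print("now",s["t"].round(2),dock(s["tcp_pos"]).round(4),"row",(Ro.from_matrix(R.T@G).as_rotvec()/1.5).round(3),(R.T@(p-s["tcp_pos"])/.6).round(4))
                ^^^^^^^^^^^^
AttributeError: 'float' object has no attribute 'round'
```

```bash
sed -i 's/s\["t"\].round(2)/round(float(s["t"]),2)/' h.py
python3 - <<'E'
from h import *
tgt(-.25,0,.2,0);tgt(-.25,0,.2,45)
E
```

```text
now 0.15 [-0.4555  0.4328  0.1932] row [-0.001 -0.001 -0.973] [ 0.7548 -0.2606 -0.011 ]
now 0.15 [-0.4555  0.4328  0.1932] row [ 0.38   0.425 -0.919] [ 0.7548 -0.2606 -0.011 ]
```

```bash
python3 -m handwheel '[[[0.05,0.05,-0.11,0.09,-0.03,0,0.4],[0.08,0.1,-0.22,0.18,-0.06,0,0.4],[0.13,0.15,-0.33,0.27,-0.09,0,0.4],[0.17,0.2,-0.44,0.36,-0.12,0,0.4],[0.21,0.25,-0.55,0.45,-0.15,0,0.4]]]' 30; python3 -c "
from h import *;tgt(-.25,0,.18,45)"
```

```text
t: 0.78
tcp_pos: [0.3862, -0.3365, 0.1938]
tool_rot: [[0.418, 0.905, 0.074], [0.799, -0.405, 0.445], [0.432, -0.127, -0.893]]
force: [-0.3, -1.4, -0.2]
width: 0.0597
grasp_force: 0.0
now 0.78 [-0.3359  0.1731  0.1938] row [ 0.167  0.19  -0.378] [0.2525 0.1574 0.1257]
```

```bash
python3 -m handwheel '[[[0.04,0.045,-0.09,0.06,0.04,0.03,0.4],[0.08,0.09,-0.18,0.12,0.08,0.06,0.4],[0.12,0.14,-0.28,0.19,0.12,0.09,0.4],[0.167,0.19,-0.378,0.2525,0.157,0.126,0.4],[0.167,0.19,-0.378,0.2525,0.157,0.126,0.4]]]'
python3 - <<'E'
from h import *
from plant import get_image
d=get_image("wrist");cv2.imwrite("pics/w1.png",d["img"][:,:,::-1])
tgt(-.18,-.002,.035,45,2)
E
```

```text
t: 1.4
tcp_pos: [0.5398, -0.2156, 0.1685]
tool_rot: [[-0.128, 0.983, -0.13], [0.697, 0.182, 0.694], [0.706, -0.002, -0.709]]
force: [0.3, -0.2, 0.8]
width: 0.0598
grasp_force: 0.0
now 1.45 [-0.2461  0.0016  0.1711] row [ 0.018  0.003 -0.02 ] [-0.0814  0.0058  0.2386]
```

View pics/w1.png

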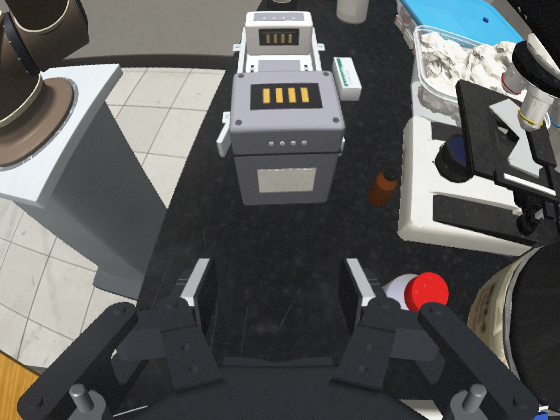

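The pack is straight ahead in the wrist view, with its foot at about (285,205) and the dock beyond it. The red-capped bottle, at (425,290), is close to the right finger, so I'll check the clearance.

Run:
```python
from h import *
d=np.load("top.npz");i=d["img"].astype(int);m=(i[...,0]>150)&(i[...,1]<80)&(i[...,2]<90);m[:, :330]=0;m[:,365:]=0;m[:160]=0;m[200:]=0
v,u=np.nonzero(m);print(u.mean(),v.mean(),dock(ray(d,u.mean(),v.mean(),.112)))
tgt(-.18,-.002,.035,45,2)
```

```text
349.8048780487805 172.6951219512195 [-0.27080977 -0.11755865  0.112     ]
now 1.45 [-0.2461  0.0016  0.1711] row [ 0.018  0.003 -0.02 ] [-0.0814  0.0058  0.2386]
```

```bash
python3 -m handwheel '[[[0,0,0,-0.02,0.001,0.06,0.4],[0,0,0,-0.04,0.002,0.12,0.4],[0,0,0,-0.06,0.003,0.18,0.4],[0,0,0,-0.08,0.004,0.238,0.4],[0,0,0,-0.08,0.004,0.238,0.4]]]'; python3 -c "
from h import *;tgt(-.145,-.002,.035,45)"
```

```text
t: 2.08
tcp_pos: [0.5266, -0.1522, 0.0389]
tool_rot: [[-0.124, 0.985, -0.123], [0.701, 0.175, 0.692], [0.703, -0.0, -0.711]]
force: [-0.2, -0.6, -0.0]
width: 0.0599
grasp_force: 0.0
now 2.08 [-0.1805  0.0013  0.0389] row [ 0.004  0.004 -0.004] [0.0375 0.0049 0.0463]
```

```bash
python3 -m handwheel '[[[0,0,0,0.016,0.003,0.022,0.4],[0,0,0,0.030,0.005,0.036,0.4],[0,0,0,0.035,0.005,0.041,0.4],[0,0,0,0.040,0.005,0.046,0.4],[0,0,0,0.045,0.005,0.051,0.4]]]';python3 -m handwheel '[[[0,0,0,0.005,0,0.005,0.4],[0,0,0,0.01,0,0.01,0.4],[0,0,0,0.015,0,0.015,0.4],[0,0,0,0.02,0,0.02,0.4],[0,0,0,0.025,0,0.025,0.4]]]'; python3 -c "
from h import *;tgt(-.145,-.002,.035,45)"
```

```text
t: 2.7
tcp_pos: [0.5244, -0.1122, 0.0363]
tool_rot: [[-0.127, 0.984, -0.122], [0.701, 0.176, 0.691], [0.701, 0.002, -0.713]]
force: [-0.8, 0.3, 0.6]
width: 0.0599
grasp_force: 0.0
t: 3.32
tcp_pos: [0.5205, -0.0908, 0.0359]
tool_rot: [[-0.127, 0.984, -0.122], [0.701, 0.176, 0.691], [0.702, 0.002, -0.713]]
force: [0.9, 0.8, -0.8]
width: 0.0595
grasp_force: 0.0
now 3.33 [-0.1191 -0.0041  0.0359] row [ 0.005  0.005 -0.003] [-0.0317 -0.0031 -0.0292]
```

```bash
cat > look.py <<'E'
from h import *
from plant import get_image
import sys
def pack(d,lo=.132,hi=.148):
    P=cloud(d);q=(P-O);x=q@DX;y=q@DY;z=P[...,2]
    m=(x>-.2)&(x<.12)&(abs(y)<.09)&(z>lo)&(z<hi)
    r=cv2.minAreaRect(np.c_[x[m],y[m]].astype(np.float32));print("pack top in dock:",m.sum(),np.round(r[0],4),np.round(r[1],4),round(r[2],2),"z",z[m].mean().round(4))
d=get_image("top");pack(d)
if len(sys.argv)>1: d=get_image(sys.argv[2]);cv2.imwrite("pics/%s.png"%sys.argv[1],d["img"][:,:,::-1])
E
python3 look.py w2 wrist
```

```text
pack top in dock: 814 [-0.1226  0.0006] [0.1545 0.1245] 0.25 z 0.1399
```

View pics/w2.png

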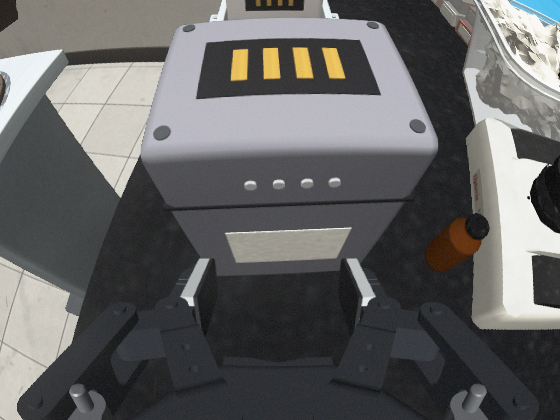

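The fingers, with tips at (200,262) and (358,262), are just short of or touching the pack's back face, and the pack still looks upright. I'll measure the pack with the wrist depth image.

```bash
cat > wl.py <<'E'
from h import *
from plant import get_image,readout
import sys
def wcloud():
    s=readout.read_state();d=get_image("wrist");K=d["K"];z=d["range_z"];h,w=z.shape
    u,v=np.meshgrid(np.arange(w),np.arange(h));a=(u-K[0,2])/K[0,0];b=(v-K[1,2])/K[1,1];t=np.hypot(a,b)
    k=np.where(t>1e-6,np.tan(t)/np.maximum(t,1e-6),1);p=np.stack([a*k*z,b*k*z,z],-1)
    T=d["T_tool_cam"];p=(p@T[:3,:3].T+T[:3,3])@s["tool_rot"].T+s["tcp_pos"]
    p=p-O;return d,np.stack([p@DX,p@DY,p[...,2]],-1),(z>0)&(t<1.3),s
if __name__=="__main__":
    d,q,ok,s=wcloud()
    if len(sys.argv)>1:cv2.imwrite("pics/%s.png"%sys.argv[1],d["img"][:,:,::-1])
    m=ok&(abs(q[...,2]-.14)<.006)&(abs(q[...,0]+.06)<.1)&(abs(q[...,1])<.08);m[262:]=0
    r=cv2.minAreaRect(q[m][:,:2].astype(np.float32));print("packtop",m.sum(),np.round(r[0],4),np.round(r[1],4),round(r[2],2),"z",np.percentile(q[m][:,2],[5,50,95]).round(4))
    m=ok&(q[...,2]>.02)&(q[...,2]<.12)&(abs(q[...,1])<.048)&(abs(q[...,0]+.09)<.06);m[255:]=0
    if m.sum()>50:
        c,*_=np.linalg.lstsq(np.c_[np.ones(m.sum()),q[m][:,1:]],q[m][:,0],rcond=None);print("back face x = %.4f %+.3f y %+.3f z"%tuple(c),m.sum())
    print("tcp",dock(s["tcp_pos"]).round(4),"F",dock(s["force"]+O).round(2),"t",s["t"])
E
python3 wl.py
```

```text
packtop 36503 [-0.088  -0.0075] [0.0856 0.1026] 2.25 z [0.1368 0.1408 0.1419]
back face x = -0.1304 -0.036 y +0.005 z 13667
tcp [-0.119 -0.004  0.036] F [ 0.05 -0.16  0.03] t 3.425
```

```bash
python3 -m handwheel '[[[0,0,0,0.004,0,0.004,0.4],[0,0,0,0.008,0,0.008,0.4],[0,0,0,0.012,0,0.012,0.4],[0,0,0,0.016,0,0.016,0.4],[0,0,0,0.02,0,0.02,0.4]]]'|grep force; python3 wl.py
```

```text
force: [-1.3, -5.0, 1.8]
grasp_force: 2.4
packtop 44760 [-0.0854 -0.009 ] [0.1025 0.085 ] 89.68 z [0.1373 0.1409 0.1419]
back face x = -0.1264 -0.005 y -0.001 z 8472
tcp [-0.103  -0.0038  0.0357] F [-4.67  2.16  1.76] t 4.1
```

Run:
```python
from wl import *
d,q,ok,s=wcloud()
cv2.imwrite("pics/w3.png",cv2.resize(d["img"][180:400,60:500],None,fx=1.8,fy=1.8)[:,:,::-1])
for u,v in((197,268),(205,262),(355,262),(365,275),(370,298),(385,320),(200,330),(280,390)):print(u,v,q[v,u].round(4),(s["tool_rot"].T@(O+q[v,u,0]*DX+q[v,u,1]*DY+[0,0,q[v,u,2]]-s["tcp_pos"])).round(4))
```

```text
197 268 [-0.1343  0.031   0.0853] [ 0.012  -0.0345 -0.0578]
205 262 [-0.1297  0.0288  0.0799] [ 0.0115 -0.0324 -0.0508]
355 262 [-0.1306 -0.0389  0.081 ] [ 0.0119  0.0353 -0.0517]
365 275 [-0.1371 -0.0427  0.0817] [ 0.0078  0.0392 -0.0567]
370 298 [-0.1512 -0.0386  0.0999] [ 0.0104  0.0352 -0.0796]
385 320 [-0.1619 -0.0388  0.1143] [ 0.0129  0.0356 -0.0974]
200 330 [-0.1652  0.0185  0.1258] [ 0.0184 -0.0217 -0.1083]
280 390 [-0.1812 -0.004   0.1332] [ 0.0122  0.0009 -0.1247]
```

View pics/w3.png

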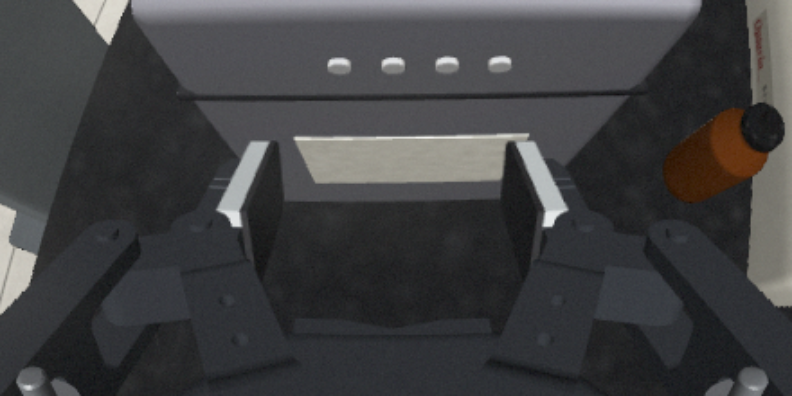

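The crop shows both fingertips at the height of the label on the pack's back face. I'll check the face's height just next to the tips.

Run:
```python
from wl import *
d,q,ok,s=wcloud()
for u,v in((220,256),(205,256),(200,252),(342,256),(355,254),(280,245),(280,288),(280,300)):print(u,v,q[v,u].round(4),ok[v,u])
print(s["width"],s["force"])
for v in range(250,300,4):print(v,q[v,200].round(3),q[v,360].round(3))
```

```text
220 256 [-0.1261  0.0224  0.0777] True
205 256 [-0.1263  0.0294  0.0782] True
200 252 [-0.1265  0.0304  0.0842] True
342 256 [-0.1264 -0.0339  0.0773] True
355 254 [-0.126  -0.0399  0.0787] True
280 245 [-0.1261 -0.0051  0.0919] True
280 288 [-0.1264 -0.0058  0.0164] True
280 300 [-0.1313 -0.006   0.0014] True
0.06011746608594293 [-1.08215722 -3.45376165  0.98727845]
250 [-0.127  0.03   0.087] [-0.126 -0.041  0.083]
254 [-0.126  0.031  0.081] [-0.126 -0.042  0.079]
258 [-0.127  0.032  0.077] [-0.126 -0.044  0.073]
262 [-0.13   0.031  0.08 ] [-0.126 -0.045  0.067]
266 [-0.133  0.03   0.083] [-0.134 -0.04   0.084]
270 [-0.135  0.029  0.086] [-0.136 -0.039  0.087]
274 [-0.138  0.028  0.089] [-0.138 -0.039  0.088]
278 [-0.14   0.028  0.091] [-0.141 -0.038  0.091]
282 [-0.143  0.027  0.093] [-0.143 -0.037  0.093]
286 [-0.145  0.026  0.096] [-0.145 -0.036  0.095]
290 [-0.147  0.026  0.096] [-0.148 -0.035  0.098]
294 [-0.148  0.026  0.096] [-0.149 -0.035  0.1  ]
298 [-0.15   0.026  0.096] [-0.151 -0.034  0.101]
```

```bash
python3 -m handwheel '[[[0,0,0,-0.012,0,-0.012,0.4],[0,0,0,-0.022,0,-0.002,0.4],[0,0,0,-0.033,0,0.009,0.4],[0,0,0,-0.033,0,0.009,0.4]]]'
python3 - <<'E'
from wl import *
d,q,ok,s=wcloud()
for v in range(250,290,4):print(v,q[v,200].round(3),q[v,360].round(3))
E
```

```text
t: 4.75
tcp_pos: [0.5188, -0.0842, 0.0169]
tool_rot: [[-0.126, 0.984, -0.123], [0.7, 0.176, 0.692], [0.703, 0.0, -0.712]]
force: [0.1, -0.2, 0.3]
width: 0.06
grasp_force: 0.0
250 [-0.126  0.037  0.041] [-0.126 -0.048  0.038]
254 [-0.126  0.038  0.034] [-0.126 -0.05   0.031]
258 [-0.137  0.032  0.059] [-0.126 -0.052  0.024]
262 [-0.14   0.031  0.061] [-0.126 -0.053  0.017]
266 [-0.142  0.031  0.063] [-0.143 -0.04   0.065]
270 [-0.145  0.029  0.067] [-0.146 -0.039  0.067]
274 [-0.148  0.028  0.071] [-0.148 -0.038  0.07 ]
278 [-0.15   0.028  0.071] [-0.151 -0.038  0.072]
282 [-0.152  0.027  0.075] [-0.153 -0.037  0.074]
286 [-0.154  0.027  0.076] [-0.156 -0.036  0.078]
```

```bash
python3 -m handwheel '[[[0,0,0,-0.008,0,0.008,0.4],[0,0,0,-0.016,0,0.016,0.4],[0,0,0,-0.016,0,0.016,0.4]]]'|grep -E "force|pos"; python3 -m handwheel '[[[0,0,0,0.005,0,0.005,0.4],[0,0,0,0.01,0,0.01,0.4],[0,0,0,0.014,0,0.014,0.4],[0,0,0,0.018,0,0.018,0.4],[0,0,0,0.022,0,0.022,0.4]]]'|grep -E "force|pos"; python3 wl.py
```

```text
tcp_pos: [0.5192, -0.0845, 0.0038]
force: [0.1, -0.6, 0.5]
grasp_force: 0.0
tcp_pos: [0.5167, -0.0672, 0.0044]
force: [0.9, -5.9, 0.8]
grasp_force: 2.8
packtop 46282 [-0.0888 -0.0096] [0.0646 0.1025] 0.51 z [0.1359 0.1408 0.1418]
back face x = -0.1194 +0.011 y +0.004 z 23134
tcp [-0.0952 -0.0047  0.0044] F [-6.01  0.2   0.75] t 5.8
```

```bash
python3 -m handwheel '[[[0,0,0,0.005,-0.003,0.005,0.4],[0,0,0,0.01,-0.006,0.01,0.4],[0,0,0,0.015,-0.009,0.015,0.4],[0,0,0,0.02,-0.012,0.02,0.4],[0,0,0,0.025,-0.013,0.025,0.4]]]'|grep -E "force|pos"; python3 wl.py
```

```text
tcp_pos: [0.5057, -0.0475, 0.0044]
force: [1.6, -5.3, 1.3]
grasp_force: 2.9
packtop 46201 [-0.0675 -0.0023] [0.1026 0.0641] 89.96 z [0.1359 0.1408 0.1418]
back face x = -0.0982 +0.011 y +0.004 z 24651
tcp [-0.0738  0.0025  0.0044] F [-5.54 -0.6   1.31] t 6.475
```

```bash
python3 -m handwheel '[[[0,0,0,0.004,-0.001,0.004,0.4],[0,0,0,0.008,-0.002,0.008,0.4],[0,0,0,0.012,-0.002,0.012,0.4],[0,0,0,0.014,-0.002,0.014,0.4],[0,0,0,0.0155,-0.002,0.0155,0.4]]]'|grep -E "force|pos"; python3 -m handwheel '[[[0,0,0,0.0015,0,0.0015,0.4],[0,0,0,0.003,0,0.003,0.4]]]'|grep -E "force|pos"; python3 wl.py
```

```text
tcp_pos: [0.502, -0.0349, 0.0044]
force: [2.1, -7.4, 3.9]
grasp_force: 3.2
tcp_pos: [0.5016, -0.0324, 0.0044]
force: [1.9, -7.1, 2.7]
grasp_force: 3.3
packtop 46241 [-0.0525 -0.0013] [0.0633 0.1031] 0.43 z [0.1359 0.1408 0.1418]
back face x = -0.0827 +0.010 y +0.004 z 24759
tcp [-0.0582  0.0038  0.0044] F [-7.31 -0.57  2.69] t 7.4
```

```bash
for i in 1; do python3 -m handwheel '[[[0,0,0,0.0012,0,0.0012,0.4],[0,0,0,0.0024,0,0.0024,0.4],[0,0,0,0.0036,0,0.0036,0.4]]]'|grep -E "force|pos"; python3 -m handwheel '[[[0,0,0,0.0012,0,0.0012,0.4],[0,0,0,0.0024,0,0.0024,0.4]]]'|grep -E "force|pos"; done; python3 wl.py
```

```text
tcp_pos: [0.5011, -0.0295, 0.0043]
force: [-0.2, -6.2, 2.3]
grasp_force: 3.3
tcp_pos: [0.5013, -0.0287, 0.0042]
force: [2.2, -15.5, 5.5]
grasp_force: 7.7
packtop 46734 [-0.0481 -0.0012] [0.0649 0.1029] 0.88 z [0.1359 0.1407 0.1417]
back face x = -0.0790 +0.005 y +0.004 z 24507
tcp [-0.0545  0.0033  0.0042] F [-15.6    0.66   5.49] t 8.075
```

```bash
python3 -m handwheel '[[[0,0,0,-0.012,0,-0.012,0.4],[0,0,0,0.03,0.007,-0.055,0.4],[0,0,0,0.078,0.007,-0.101,0.4],[0,0,0,0.078,0.007,-0.101,0.4],[0,0,0,0.082,0.007,-0.097,0.4]]]'|grep -E "force|pos"; python3 wl.py w4
```

```text
tcp_pos: [0.5047, -0.0314, 0.0794]
force: [0.8, -0.9, -0.7]
grasp_force: 0.0
packtop 30231 [-0.0373 -0.0006] [0.1035 0.0838] 89.84 z [0.1384 0.1409 0.142 ]
back face x = -0.0712 +0.005 y -0.063 z 572
tcp [-0.0578  0.0005  0.0794] F [-1.   -0.62 -0.68] t 8.75
```

View pics/w4.png

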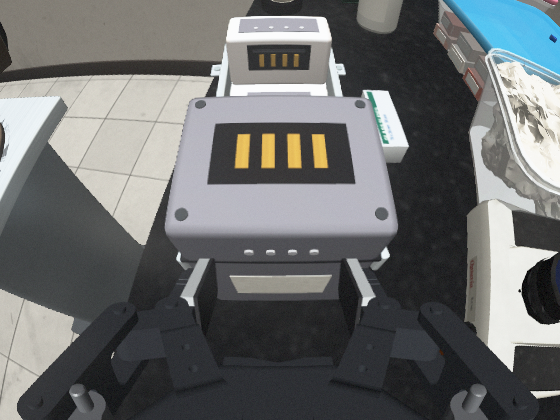

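The pack stands square at the sill with the dock straight behind it. The fingertips, at (200,262) and (350,262), are just below its upper rear edge. Now I tip it.

```bash
python3 -m handwheel '[[[0,0,0,0.005,0,0.005,0.4],[0,0,0,0.012,0,0.008,0.4],[0,0,0,0.022,0,0.01,0.4],[0,0,0,0.032,0,0.012,0.4],[0,0,0,0.042,0,0.014,0.4]]]'|grep -E "force|pos"
python3 - <<'E'
from wl import *
d,q,ok,s=wcloud()
print(q[140:160,275:285].reshape(-1,3).mean(0).round(3)); a=q[205,200:360:20].mean(0);b=q[110,210:350:20].mean(0);print(a.round(3),b.round(3),"tilt",np.degrees(np.arctan2(a[2]-b[2],b[0]-a[0])).round(1))
E
```

```text
tcp_pos: [0.5007, -0.0081, 0.0914]
force: [0.7, -2.3, -0.0]
grasp_force: 1.4
[-0.006 -0.001  0.145]
[-0.041  0.003  0.151] [0.157 0.007 0.01 ] tilt 35.6
```

```bash
python3 -m handwheel '[[[0,0,0,0.009,0,0.004,0.4],[0,0,0,0.019,0,0.008,0.4],[0,0,0,0.029,0,0.012,0.4],[0,0,0,0.038,0,0.0165,0.4]]]'|grep -E "force|pos"; python3 -m handwheel '[[[0,0,0,0.008,0,0.005,0.4],[0,0,0,0.016,0,0.010,0.4],[0,0,0,0.024,0,0.015,0.4],[0,0,0,0.033,0,0.021,0.4]]]'|grep -E "force|pos"; python3 wl.py w5
```

```text
tcp_pos: [0.4964, 0.0153, 0.1007]
force: [-0.7, -2.7, 3.8]
grasp_force: 1.9
tcp_pos: [0.4923, 0.0378, 0.1052]
force: [-0.0, -0.4, -0.2]
grasp_force: 0.2
packtop 3191 [ 0.0135 -0.0013] [0.1025 0.0533] 89.84 z [0.1408 0.1435 0.1457]
tcp [ 0.0125 -0.      0.1052] F [-0.39  0.08 -0.18] t 10.475
```

View pics/w5.png

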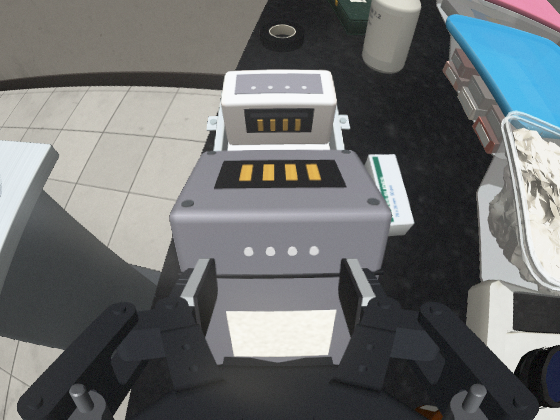

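The pack has tilted about 30° toward the housing and is near its balance point. A little more push should take it over.

```bash
python3 -m handwheel '[[[0,0,0,0.006,0,0.006,0.4],[0,0,0,0.012,0,0.012,0.4],[0,0,0,0.018,0,0.018,0.4],[0,0,0,0.024,0,0.024,0.4],[0,0,0,0.024,0,0.024,0.4]]]'|grep -E "force|pos"
python3 - <<'E'
from wl import *
d,q,ok,s=wcloud();cv2.imwrite("pics/w6.png",d["img"][:,:,::-1])
E
```

```text
tcp_pos: [0.4888, 0.0578, 0.1053]
force: [1.4, -0.7, 0.1]
grasp_force: 0.0
```

View pics/w6.png

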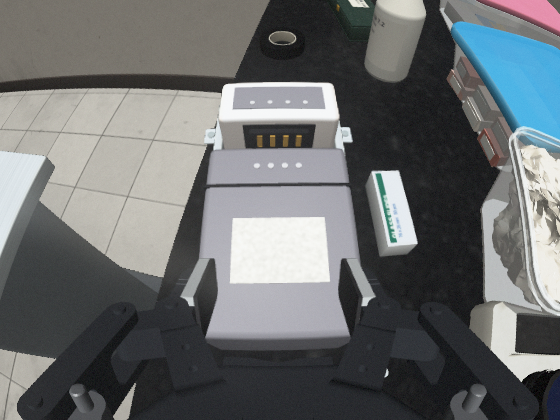

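The pack lies flat on the deck, with its contact end at (280,150) near the connector and its rear edge at (280,340). I'll retreat, drop behind it and measure.

```bash
python3 -m handwheel '[[[0,0,0,-0.04,0,-0.055,0.4],[0,0,0,-0.1,0,-0.11,0.4],[0,0,0,-0.16,0,-0.11,0.4],[0,0,0,-0.21,0,-0.07,0.4],[0,0,0,-0.245,0,-0.038,0.4]]]'|grep -E "force|pos"
python3 - <<'E'
from wl import *
d,q,ok,s=wcloud()
m=ok&(abs(q[...,1])<.045)&(q[...,2]>.03)&(q[...,2]<.08)&(abs(q[...,0])<.06);m[252:]=0
c,*_=np.linalg.lstsq(np.c_[np.ones(m.sum()),q[m][:,1:]],q[m][:,0],rcond=None);print("rear face",c.round(4),m.sum())
m=ok&(abs(q[...,2]-.094)<.008)&(abs(q[...,1])<.07)&(abs(q[...,0]-.07)<.1);m[252:]=0
r=cv2.minAreaRect(q[m][:,:2].astype(np.float32));print(r,np.median(q[m][:,2]))
tgt(-.035,float(r[0][1]),.011,45)
E
```

```text
tcp_pos: [0.5104, -0.0623, 0.0167]
force: [-0.4, 0.6, 0.3]
grasp_force: 0.0
rear face [-0.0274 -0.0074  0.0002] 8365
((0.016939278692007065, -0.002045378088951111), (0.1034703329205513, 0.09353428333997726), 89.25970458984375) 0.09475749789500038
now 11.88 [-0.0883  0.0019  0.0136] row [ 0.003  0.004 -0.005] [0.0602 0.0059 0.0656]
```

```bash
python3 -m handwheel '[[[0,0,0,0.025,0.006,0.033,0.4],[0,0,0,0.055,0.006,0.063,0.4],[0,0,0,0.081,0.006,0.089,0.4],[0,0,0,0.089,0.006,0.097,0.4],[0,0,0,0.094,0.006,0.102,0.4]]]'|grep -E "force|pos"; python3 -m handwheel '[[[0,0,0,0.004,0,0.004,0.4],[0,0,0,0.008,0,0.008,0.4],[0,0,0,0.012,0,0.012,0.4],[0,0,0,0.016,0,0.016,0.4],[0,0,0,0.02,0,0.02,0.4]]]'|grep -E "force|pos"; python3 -c "
from h import *;tgt(.042,-.002,.011,45)"
```

```text
tcp_pos: [0.4996, 0.0209, 0.0148]
force: [0.2, -0.6, 0.2]
grasp_force: 0.0
tcp_pos: [0.4975, 0.0361, 0.0145]
force: [0.4, -7.1, 3.4]
grasp_force: 3.2
now 13.12 [ 0.0099 -0.0048  0.0145] row [ 0.006  0.007 -0.003] [ 0.0342 -0.0052  0.0415]
```

```bash
python3 -m handwheel '[[[0,0,0,0.005,0,0.005,0.4],[0,0,0,0.01,0,0.01,0.4],[0,0,0,0.015,0,0.015,0.4],[0,0,0,0.019,0,0.019,0.4],[0,0,0,0.022,0,0.022,0.4]]]'|grep -E "force|pos"; python3 -m handwheel '[[[0,0,0,0.002,0,0.002,0.4],[0,0,0,0.004,0,0.004,0.4],[0,0,0,0.006,0,0.006,0.4]]]'|grep -E "force|pos"; python3 -c "
from h import *;tgt(.042,-.002,.011,45)"
```

```text
tcp_pos: [0.4944, 0.0545, 0.0144]
force: [1.0, -5.7, 3.1]
grasp_force: 3.4
tcp_pos: [0.4936, 0.0594, 0.0144]
force: [0.7, -6.7, 2.7]
grasp_force: 3.4
now 14.12 [ 0.0335 -0.0052  0.0144] row [ 0.006  0.007 -0.003] [ 0.0061 -0.0055  0.0138]
```

```bash
for k in 1 ; do python3 -m handwheel '[[[0,0,0,0.0015,0,0.0015,0.4],[0,0,0,0.003,0,0.003,0.4],[0,0,0,0.0045,0,0.0045,0.4]]]'|grep -E "force|pos"; python3 -m handwheel '[[[0,0,0,0.0012,0,0.0012,0.4],[0,0,0,0.0024,0,0.0024,0.4]]]'|grep -E "force|pos"; python3 -m handwheel '[[[0,0,0,0.0012,0,0.0012,0.4],[0,0,0,0.0012,0,0.0012,0.4]]]'|grep -E "force|pos"; done
```

```text
tcp_pos: [0.4929, 0.0632, 0.0144]
force: [1.5, -7.4, 4.4]
grasp_force: 3.5
tcp_pos: [0.4928, 0.0648, 0.0144]
force: [1.4, -9.1, 4.8]
grasp_force: 4.6
tcp_pos: [0.4926, 0.0659, 0.0144]
force: [1.1, -8.4, 4.4]
grasp_force: 4.3
```

```bash
python3 -m handwheel '[[[0,0,0,0.0012,0,0.0012,0.4],[0,0,0,0.0012,0,0.0012,0.4]]]'|grep -E "force|pos"; python3 -m handwheel '[[[0,0,0,0.0012,0,0.0012,0.4],[0,0,0,0.0012,0,0.0012,0.4]]]'|grep -E "force|pos"
```

```text
tcp_pos: [0.4925, 0.0668, 0.0144]
force: [0.6, -9.3, 4.4]
grasp_force: 4.5
tcp_pos: [0.4923, 0.068, 0.0144]
force: [1.7, -8.0, 4.2]
grasp_force: 4.2
```

```bash
python3 -m handwheel '[[[0,0,0,0.0008,0,0.0008,0.4],[0,0,0,0.0008,0,0.0008,0.4]]]'|grep -E "force|pos"
```

```text
tcp_pos: [0.4922, 0.0683, 0.0143]
force: [1.3, -10.1, 3.5]
grasp_force: 4.8
```

```bash
python3 -m handwheel '[[[0,0,0,0.0008,0,0.0008,0.4],[0,0,0,0.0008,0,0.0008,0.4]]]'|grep -E "force|pos";python3 -m handwheel '[[[0,0,0,0.0006,0,0.0006,0.4],[0,0,0,0.0006,0,0.0006,0.4]]]'|grep -E "force|pos"
```

```text
tcp_pos: [0.4921, 0.0689, 0.0143]
force: [1.4, -10.3, 4.1]
grasp_force: 5.1
tcp_pos: [0.4922, 0.069, 0.0143]
force: [1.2, -12.9, 6.2]
grasp_force: 6.3
```

```bash
python3 -m handwheel '[[[0,0,0,0.0005,0,0.0005,0.4],[0,0,0,0.0005,0,0.0005,0.4]]]'|grep -E "force|pos"; python3 -m handwheel '[[[0,0,0,-0.02,0,-0.02,0.4],[0,0,0,-0.06,0,-0.06,0.4],[0,0,0,-0.08,0,-0.1,0.4],[0,0,0,-0.08,0,-0.1,0.4]]]'|grep -E "force|pos"
python3 - <<'E'
from wl import *
d,q,ok,s=wcloud()
cv2.imwrite("pics/w7.png",cv2.resize(d["img"][60:290,150:410],None,fx=2.5,fy=2.5)[:,:,::-1])
m=ok&(abs(q[...,1])<.045)&(q[...,2]>.04)&(q[...,2]<.08)&(abs(q[...,0])<.06);m[252:]=0
c,*_=np.linalg.lstsq(np.c_[np.ones(m.sum()),q[m][:,1:]],q[m][:,0],rcond=None);print("rear face",c.round(4),m.sum())
for zz in (.0105,.017):
    m=ok&(abs(q[...,2]-zz)<.003)&(abs(q[...,1])<.02)&(q[...,0]>-.02)&(q[...,0]<.03);print(zz,m.sum(),np.percentile(q[m][:,0],[2,50,98]).round(4) if m.sum() else 0)
E
```

```text
tcp_pos: [0.4922, 0.069, 0.0143]
force: [1.3, -14.7, 6.5]
grasp_force: 7.4
tcp_pos: [0.5046, -0.0051, 0.023]
force: [-0.0, 1.0, 0.3]
grasp_force: 0.0
rear face [0.0192 0.0071 0.0001] 6710
0.0105 495 [0.0057 0.0076 0.0196]
0.017 982 [0.0086 0.0135 0.02  ]
```

View pics/w7.png

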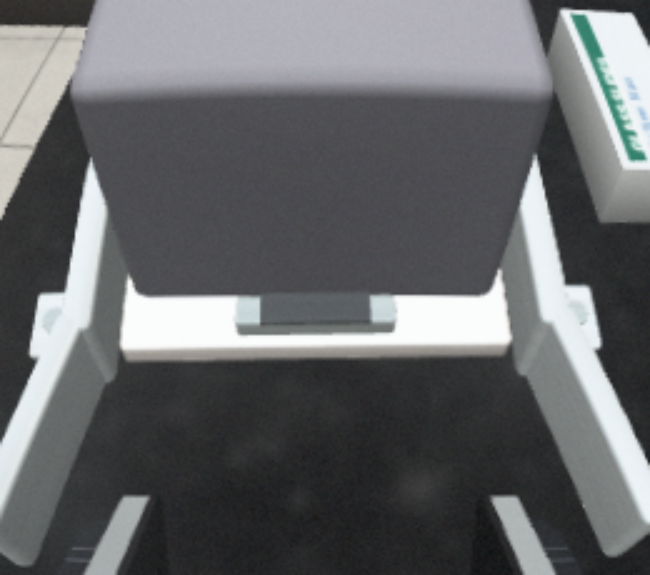

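The pack's rear end, at (315,290), sits behind the raised catch at (315,312). The catch top measures 17 mm high and the rear face is square within 0.4°. The fingers are clear, so I'm handing in.

```bash
python3 -c "
from plant import workorder;print(workorder.hand_in())"
```

```text
the job is handed in; nothing more can be done
None
```

The job is handed in, though no verdict came back. The last wrist-camera check showed the pack flat on the deck and pushed up to its stop, square within about 0.4°, with the spring catch up behind it. The gripper was clear, the highest wrist force I read while pushing was about 17 N, and I saw no contact with the other items.

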